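Clear the ultrasonic inspection bench: pile the passed blanks, lock away the rejects

ROBOT

A 6-joint arm with a two-finger parallel gripper is mounted at the origin on the work surface. World frame = base frame: x ahead of the robot, y to its left, z up, the work surface at z = 0. Lengths are in mm, angles in rad, forces in N, time in s.
With the tool pointing down it reaches from about 250 to 775 mm from the base axis. Payload 8.9 kg.
Tool frame: the origin (TCP) lies midway between the tips of the shut fingers; the grasp point (between the pads) lies 19 mm behind it; z points along the fingers, y is the line along which they close (so a half turn about z gives the same grasp; the last joint's range is limited). The gripper opens to 85 mm and grips with 20 to 120 N. Pads are 22 mm wide; open, the fingers measure 114 mm over their backs; the gripper's body (76 mm by 85 mm) begins 54 mm behind the grasp point. The pads swing forward as they close: fully open they stand 13 mm farther back than shut.
Start: joints at [-1.313, 0.291, -0.153, 1.127, 0, 1.431], TCP at [202.898, -484.207, 231.305] pointing down, gripper open.
Joint ranges: [-2.52, 2.52], [-0.91, 1.74], [-1.3, 1.37], [-1.96, 2.02], [-1.52, 1.47], [-3.14, 3.14]. Speed limits (rad/s): [2.22, 2.22, 2.79, 3.14, 3.14, 3.14].

INTERFACE

Orientations are given as a unit quaternion [x, y, z, w].
In Python, from rig import arm gives the robot as it stands.
- The arm moves only by the shell command python3 -m pendant 'ROWS' [FORCE]. ROWS is JSON, a list that holds one entry, the list of rows, each a list of 5 numbers: the shift along the world's x, y, z in mm, then the turn about the world's z in rad, then the opening, from 0 (shut) to 1 (fully open). A call has 1 to 8 rows; each row shifts and turns the commanded pose from where the row before left it; what a row does not reach is not made up. A row lasts 1/8 s, in which the tool goes at most 62.5 mm and 10.7 degrees, less where a joint would pass 70% of its speed; a pose out of reach is approached as far as the arm can. A call with a gripper value outside its range is refused whole. The fingers move at their own pace and stop on an object; FORCE is the grip in N (left out, the last holds). Time passes only in rows, so rows that do not move let the fingers close. It gives the time, the measured TCP pose, the force, the opening and the grip force at its end, in the units of the state.
- arm.state(): the state, without advancing time (a new reading comes with each control period).
- arm.camera(name): name is "side" or "top"; returns the picture (420x560x3 uint8, red, green, blue); there is no depth.
- arm.camera_params(name): a dict with "fx", "fy", "cx", "cy" (pixels), "R" (3x3) and "t" (3): a world point X has camera coordinates R X + t. Camera axes: x right, y down, z forward; pixel columns grow to the right and rows downward; lengths in mm; the calibration is good to about 2 mm. A picture is of the moment at which its call begins. camera_params takes no time and is no camera call.
- arm.sign_off(): hands the job in; it is judged then, once.
Trained networks look in the newest picture that a camera, given by its name, has taken for a name from the list of things; names that differ only in an ending like _2 or _b are one class to them, and where a whole thing is asked for, a point or a joint stands for the part that bears it (a point fixed in the world has none). Each returns a list of dicts, best first, with "p" (0 to 1); they miss things now and then, are a little off and sometimes report something else, mostly with a low value. They report only what shows in the picture. A call takes as long as a camera call.
- arm.boxes_of(name, camera): "position" ([x, y, z] in mm, in the coordinates of the camera as it stood for that picture, good to about 4 mm: the middle of the surface that is visible of it).
The state is a dict: "time_s": time; "q": joint angles; "dq": joint speeds; "effort": joint torques, N m; "tool_pos": TCP position; "tool_rot": TCP orientation; "wrist_force": force on the tool from outside, world axes, zero at the start; "ft_torque": the same for the moment, N m; "width": opening from 0.0 (shut) to 1.0 (fully open); "grip_force": force on a finger pad.
Only numpy, scipy, OpenCV 4.12 (cv2) and the standard library are available. Lean on these libraries where they do the work, as an engineer would, in place of code of your own. Each camera call takes 0.05 s, during which the arm holds its last target. There are 200 camera calls.

TASK

The ultrasonic inspection is over, so clear the bench: pile all the blanks with a green paint spot flat on the round green plate in one straight, centred stack with the widest at the bottom and each next one narrower, and stand the probe that is still out (it may be in the way on that plate) upright in the blue tray. Put every blank with a red paint spot into the red-fronted drawer and leave the drawer fully shut. Leave all other things where they are.

Things in the scene. Friction and masses are not known exactly. Their poses are not given: they have to be found in the camera images.
- green68: Round steel blank, 68 mm in diameter, 16 mm thick, about 0.46 kg, with a green paint spot 24 mm wide in the middle of its upper face. Origin: centre of its underside; z is its axis, up as it starts. May be absent.
- green58: Round steel blank, 58 mm in diameter, 16 mm thick, about 0.33 kg, with a green paint spot 24 mm wide in the middle of its upper face. Origin: centre of its underside; z is its axis, up as it starts. May be absent.
- green48: Round steel blank, 48 mm in diameter, 16 mm thick, about 0.23 kg, with a green paint spot 24 mm wide in the middle of its upper face. Origin: centre of its underside; z is its axis, up as it starts. May be absent.
- green38: Round steel blank, 38 mm in diameter, 16 mm thick, about 0.14 kg, with a green paint spot 24 mm wide in the middle of its upper face. Origin: centre of its underside; z is its axis, up as it starts. May be absent.
- red68: Round steel blank, 68 mm in diameter, 16 mm thick, about 0.46 kg, with a red paint spot 24 mm wide in the middle of its upper face. Origin: centre of its underside; z is its axis, up as it starts. May be absent.
- red48: Round steel blank, 48 mm in diameter, 16 mm thick, about 0.23 kg, with a red paint spot 24 mm wide in the middle of its upper face. Origin: centre of its underside; z is its axis, up as it starts. May be absent.
- probe: Ultrasonic probe standing upright, 60 mm tall, 0.18 kg: a knurled steel foot 46 mm across and 14 mm high, above it a plain aluminium barrel 30 mm across (from 14 to 60 mm up) with a red cap. Origin: centre of its underside; z is its axis, up. Stands near the middle of the green plate, or is absent.
- angleprobe: Angle-beam probe, 0.08 kg, 32 mm tall: a clear wedge shoe 34 x 22 mm and 8 mm high, above it a steel housing 26 (x, centred 3 mm to -x) x 22 mm (y) with a red top. Origin: centre of its underside; z up. Stands on the bench, or is absent. One of the two probes is out at each start.
- plate_top (a point): Centre of the upper face of the fixed round plate on which the passed blanks are piled: 110 mm across, 8 mm thick, green edge and bright flat top with two scribed circles (72 and 24 mm across). z up.
- tray_in (a point): Centre of the inner floor (6 mm above the bench, black rubber) of the fixed blue probe tray: an open square tray, outside 120 x 120 mm and 30 mm high, walls 4 mm. x and y along its sides, z up.
- drawer_in (a point): Centre of the drawer's inner floor, in a fixed grey cabinet (240 deep, 230 wide, 100 high; red front, bar handle); moves with the drawer. x points into the cabinet (opens along -x), y along the front, z up. Floor 22 mm over the bench; inside 195 (x) x 188 mm (y), walls 56 mm above the floor, front 65 mm. Shut, the cabinet's roof covers from x = -104 mm back; only what is pulled out is open from above.
- cab_drawer0_handle (a point): Middle of the drawer's bar handle: a level round steel bar 11 mm thick and 115 mm long along y, 35 mm in front of the red front and 38 mm below the cabinet's top. Same axes as drawer_in; moves with the drawer.
- cab_drawer0 (a joint): How far the drawer is pulled out, in m: 0 is fully shut, 0.166 fully out. Starts anywhere from shut to 0.09. It slides with about 1 N of friction plus light damping and stays where it is left.
- calblock: Steel calibration block, 71 x 42 x 20 mm, lying flat, one end round. Bystander. Origin: underside, about the middle.
- wrench_a: Open-ended wrench, 180 mm long, 8 mm thick, lying flat. Bystander. Origin: underside, middle; x along it.
- wrench_b: Open-ended wrench, 150 mm long, 8 mm thick, lying flat. Bystander. Origin: underside, middle; x along it.
- sprayer: Spray can with a yellow band, 54 mm across, 170 mm tall, standing. Bystander. Origin: centre of its underside.
- gelbottle: Couplant bottle with a blue cap, 52 mm across, 130 mm tall, standing. Bystander. Origin: centre of its underside.
- driver: Screwdriver with a red handle, 190 mm long, 26 mm thick, lying. Bystander. Origin: underside, middle; x along it.
- caliper: Vernier caliper, 200 x 60 x 13 mm, lying flat. Bystander. Origin: underside, on the middle of its beam; y along the beam.

How it is judged:
By the outcome, as a careful person would: the job done as asked, in the order asked, and still so for the second after the job is handed in, with the robot touching nothing.
Of green68, green58, green48, green38 only 3 to 4 are there at a start; the rules pass over those that are not, and their reading is None.
Of red68, red48 only 1 to 2 are there at a start; the rules pass over those that are not, and their reading is None.
Of probe, angleprobe only 1 to 1 are there at a start; the rules pass over those that are not, and their reading is None.
At some moment in a run one of green68, green58, green48, green38, red68, red48 may be knocked a few centimetres aside while the robot is not near it.
It also fails if it takes over 210 s, if anything falls off the work surface, if the arm or the gripper's body presses on something with over 40 N, if the wrist force passes 120 N, or if a joint passes its speed limit or range.

## Working session

There is one attempt and no reset: what is moved stays moved. The work goes in short steps, Python scripts to look and compute and a shell command to move; the robot and the scene stay as the last step left them, time stands still between calls to the robot, and variables do not carry over. Pictures are saved under pics/ and viewed, at most 17 in all, crops included, and the job is handed in when it is done.

```bash
ls; mkdir -p pics; cat > h.py <<'E'
from rig import arm
import numpy as np, cv2
def world(name,cam,pos):
    P=arm.camera_params(cam);R=np.array(P["R"]);t=np.array(P["t"])
    return R.T@(np.array(pos)-t)
def pix(cam,X):
    P=arm.camera_params(cam);c=np.array(P["R"])@np.array(X,float)+np.array(P["t"])
    return P["fx"]*c[0]/c[2]+P["cx"],P["fy"]*c[1]/c[2]+P["cy"]
def ray(cam,u,v,z):
    P=arm.camera_params(cam);R=np.array(P["R"]);t=np.array(P["t"])
    d=R.T@np.array([(u-P["cx"])/P["fx"],(v-P["cy"])/P["fy"],1]);o=-R.T@t
    return o+d*(z-o[2])/d[2]
def snap(cam,fn=None,crop=None,k=1):
    im=arm.camera(cam)
    if fn:
        a=im if crop is None else im[crop[1]:crop[3],crop[0]:crop[2]]
        cv2.imwrite("pics/"+fn,cv2.resize(a[:,:,::-1],None,fx=k,fy=k,interpolation=2))
    return im
E
python3 - <<'E'
from h import *
for c in ("top","side"):
    snap(c,c+"0.png",None,1.4); P=arm.camera_params(c); print(c,P["fx"],P["cx"],P["cy"],np.round(P["R"],3).tolist(),np.round(P["t"]))
    for n in "green68 green58 green48 green38 red68 red48 probe angleprobe drawer_in cab_drawer0_handle plate_top tray_in calblock sprayer".split():
        try: print(n,[(round(d["p"],2),np.round(world(n,c,d["position"])).tolist()) for d in arm.boxes_of(n,c)[:3]])
        except Exception as e: print(n,e)
print(arm.state())
E
```

```text
pics
top 510.25586147120333 281.8583146271397 212.9323323660384 [[0.026, -1.0, 0.007], [-0.986, -0.027, -0.162], [0.162, -0.002, -0.987]] [ -85.  578. 1555.]
green68 [(0.91, [679.0, 54.0, 15.0]), (0.62, [614.0, 175.0, 23.0]), (0.61, [450.0, 45.0, 17.0])]
green58 [(0.91, [679.0, 54.0, 15.0]), (0.62, [614.0, 175.0, 23.0]), (0.61, [450.0, 45.0, 17.0])]
green48 [(0.91, [679.0, 54.0, 15.0]), (0.62, [614.0, 175.0, 23.0]), (0.61, [450.0, 45.0, 17.0])]
green38 [(0.91, [679.0, 54.0, 15.0]), (0.62, [614.0, 175.0, 23.0]), (0.61, [450.0, 45.0, 17.0])]
red68 [(0.66, [677.0, -55.0, 13.0])]
red48 [(0.66, [677.0, -55.0, 13.0])]
probe []
angleprobe [(0.59, [553.0, -276.0, 24.0]), (0.31, [674.0, -53.0, 16.0])]
drawer_in []
cab_drawer0_handle [(0.85, [552.0, -277.0, 21.0])]
plate_top [(0.32, [558.0, 418.0, 10.0])]
tray_in [(0.72, [560.0, 418.0, 9.0])]
calblock [(0.58, [645.0, 290.0, 18.0])]
sprayer [(0.67, [704.0, 355.0, 150.0]), (0.28, [353.0, 327.0, 31.0])]
side 442.56068680198445 282.49876746984154 209.5938528427086 [[-0.996, -0.092, -0.011], [-0.035, 0.487, -0.873], [0.085, -0.868, -0.488]] [ 588. 
[... 823 characters left out ...]
0, 105.0])]
{'time_s': 1.5, 'q': array([-1.31331446e+00,  2.90717844e-01, -1.53389284e-01,  1.12666444e+00,
        4.00661239e-05,  1.43148044e+00]), 'dq': array([-0.00024528,  0.00026054, -0.00120944, -0.00023909, -0.00294686,
       -0.00162203]), 'effort': array([ 5.65549053e-04, -5.37026453e+01,  3.31634974e+01,  2.04232536e-03,
       -1.36664939e-04, -4.12863778e-05]), 'tool_pos': array([ 202.90841674, -484.2263155 ,  231.29983405]), 'tool_rot': array([9.80383415e-01, 1.97099869e-01, 2.07290457e-05, 1.11740759e-05]), 'wrist_force': array([ 0.23547716,  0.0401992 , -0.02441048]), 'ft_torque': array([-0.00170817, -0.01422426,  0.02551206]), 'grip_force': 0.0, 'width': 1.000231544092352}
```

View pics/top0.png

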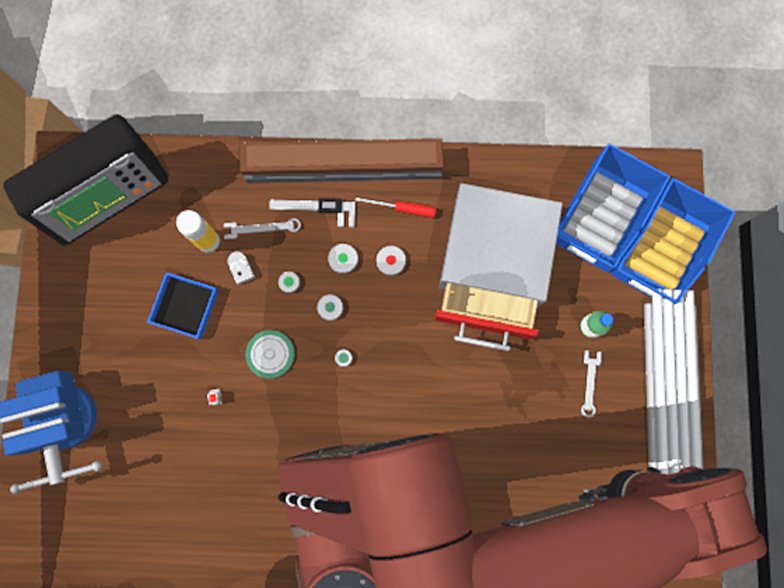

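View pics/side0.png

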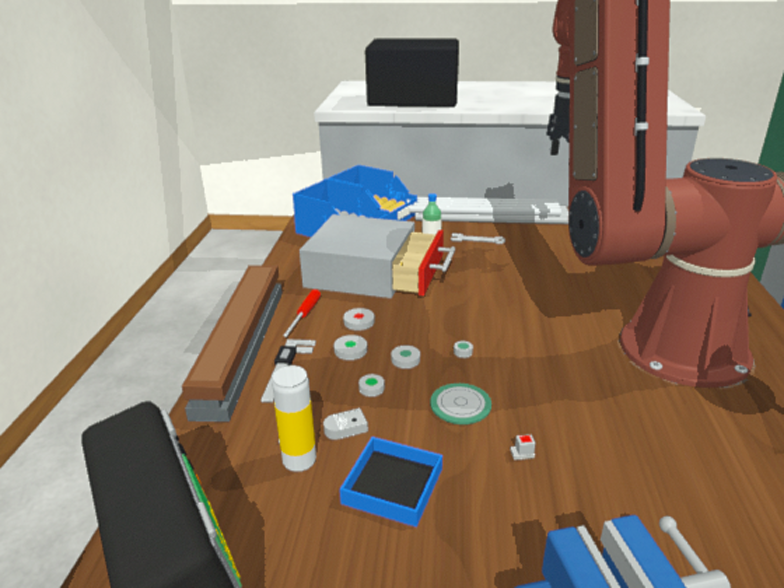

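The top picture (×1.4) shows green blanks at (343,257), (330,307), (289,282) and (344,357), and a red one at (391,260). The plate is empty at (270,353), the tray is at (184,305), and the angle probe is at (215,397). The drawer is partly open, with its handle at about (483,342). The side picture agrees, and there is only one red blank.

```bash
cat >> h.py <<'E'
def spots(cam,im,z=16):
    hsv=cv2.cvtColor(im,cv2.COLOR_RGB2HSV).astype(int);H,S,V=hsv[...,0],hsv[...,1],hsv[...,2]
    out=[]
    for nm,m in (("g",(H>45)&(H<90)&(S>70)),("r",((H<4)|(H>174))&(S>150)&(V>120))):
        n,l,st,ce=cv2.connectedComponentsWithStats(m.astype(np.uint8))
        for i in range(1,n):
            if 12<st[i,4]<400:
                w=(S*(l==i)).astype(float);v,u=np.indices(w.shape);u=(u*w).sum()/w.sum();v=(v*w).sum()/w.sum()
                X=ray(cam,u,v,z)
                if 200<X[0]<800 and -300<X[1]<460: out.append((nm,int(st[i,4]),round(u,1),round(v,1),np.round(X[:2],1).tolist()))
    return out
E
python3 - <<'E'
from h import *
for c in ("top","side"):
    im=snap(c)
    for s in spots(c,im): print(c,*s)
    if c=="top":
        a=cv2.resize(im[140:300,90:400],None,fx=2.55,fy=2.55,interpolation=cv2.INTER_CUBIC);cv2.imwrite("pics/z1.png",a[:,:,::-1])
    hsv=cv2.cvtColor(im,cv2.COLOR_RGB2HSV).astype(int);H,S,V=hsv[...,0],hsv[...,1],hsv[...,2]
    # plate rim
    m=((H>45)&(H<95)&(S>50)).astype(np.uint8)
    u0,v0=pix(c,[450,190,8])
    w=np.zeros_like(m);cv2.circle(w,(int(u0),int(v0)),40,1,-1);m&=w
    n,l,st,ce=cv2.connectedComponentsWithStats(m)
    i=1+np.argmax(st[1:,4]);cn=cv2.findContours((l==i).astype(np.uint8),0,1)[0][0]
    e=cv2.fitEllipse(cn);print("plate",e,ray(c,*e[0],4))
    m=((H>100)&(H<125)&(S>130)).astype(np.uint8)
    w=np.zeros_like(m);u0,v0=pix(c,[559,415,20]);cv2.circle(w,(int(u0),int(v0)),48,1,-1);m&=w
    cn=max(cv2.findContours(m,0,1)[0],key=cv2.contourArea);r=cv2.minAreaRect(cn);print("tray",r,cv2.approxPolyDP(cn,6,True)[:,0].tolist())
E
```

```text
top g 37 244.5 183.8 [677.0, 53.4]
top g 38 205.8 200.8 [617.8, 175.3]
top g 33 235.3 219.0 [561.2, 78.3]
top g 310 192.6 252.6 [450.4, 208.8]
top g 37 244.9 255.2 [446.5, 43.2]
top r 218 296.5 149.1 [797.9, -112.0]
top r 33 278.9 185.3 [675.2, -57.8]
top r 20 151.6 283.9 [349.0, 331.5]
plate ((192.355712890625, 252.49745178222656), (33.643070220947266, 34.3505859375), 74.09769439697266) [451.58470342 211.55394215   4.        ]
tray ((130.1999969482422, 217.90000915527344), (40.79337692260742, 38.8960075378418), 18.43494987487793) [[118, 195], [105, 229], [143, 241], [155, 207]]
side g 30 249.8 245.3 [679.3, 52.0]
side g 25 330.6 246.6 [448.8, 41.3]
side g 27 289.3 252.0 [563.8, 76.7]
side g 38 264.9 272.2 [620.1, 173.8]
side g 379 328.5 289.8 [454.6, 232.3]
side r 114 220.9 216.0 [798.1, -108.0]
side r 16 255.9 225.2 [677.8, -59.5]
side r 31 375.0 313.0 [347.6, 306.9]
plate ((328.7320861816406, 287.94451904296875), (28.37124252319336, 43.213382720947266), 93.82521057128906) [453.41387437 210.31400054   4.        ]
tray ((278.728271484375, 341.88916015625), (64.76624298095703, 54.24638366699219), 16.990825653076172) [[265, 312], [244, 359], [297, 375], [315, 325]]
```

View pics/z1.png

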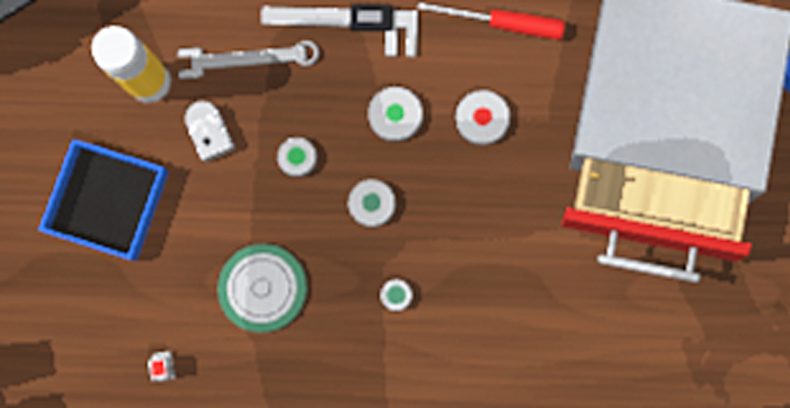

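The zoomed view confirms four green blanks (68 at (395,113), 58 at (371,202), 48 at (297,157), 38 at (396,295)) and red68 at (482,116). The drawer is turned by about -10° and part open. I'll move above green68 and work out the other targets.

```bash
python3 -m pendant '[[[28,32,0,0.02,1],[32,36,0,0.02,1],[32,36,0,0.03,1],[32,36,0,0.03,1],[32,36,0,0.03,1],[32,36,0,0.03,1],[32,36,0,0.03,1],[32,36,0,0.03,1]]]'; python3 -m pendant '[[[32,36,0,0.02,1],[32,36,-10,0.02,1],[32,36,-20,0.02,1],[32,36,-30,0.02,1],[32,36,-30,0,1],[32,36,-30,0,1],[20,20,0,0,1],[0,0,0,0,1]]]'
python3 - <<'E'
from h import *
z1=lambda u,v,z:np.round(ray("top",90+(u+.5)/2.55-.5,140+(v+.5)/2.55-.5,z),1)
print("handle",z1(600,260,62),z1(697,277,62))
print("front top",z1(567,212,87),z1(749,245,87)); print("cab",z1(572,167,100),z1(765,190,100))
print("aprobe",ray("top",151.6,283.9,32),ray("side",375,313,32))
print("tray",ray("top",130.25,218,30),[np.round(ray("side",*p,30)).tolist() for p in([265,312],[315,325])],[np.round(ray("top",*p,30)).tolist() for p in ([118,195],[105,229],[143,241],[155,207])])
im=snap("side")
for s in spots("side",im): print(*s)
E
```

```text
time_s: 2.6
tool_pos: [455.9, -199.0, 231.5]
tool_rot: [0.953, 0.304, 0.0, 0.0]
wrist_force: [0.1, -0.8, 0.5]
width: 1.001
grip_force: 0.0
time_s: 3.6
tool_pos: [667.6, 37.4, 110.4]
tool_rot: [0.94, 0.342, -0.0, -0.0]
wrist_force: [-0.1, 0.1, -1.0]
width: 1.0
grip_force: 0.0
handle [ 491.3 -205.    62. ] [ 473.8 -322.4   62. ]
front top [ 545.2 -162.6   87. ] [ 511.3 -380.4   87. ]
cab [ 597.7 -166.8  100. ] [ 576.2 -397.3  100. ]
aprobe [348.78165317 327.38617576  32.        ] [350.74413077 324.64766514  32.        ]
tray [553.28048628 409.25943082  30.        ] [[599.0, 339.0, 30.0], [484.0, 371.0, 30.0]] [[626.0, 454.0, 30.0], [516.0, 486.0, 30.0], [481.0, 364.0, 30.0], [591.0, 333.0, 30.0]]
g 30 249.8 245.3 [679.3, 51.9]
g 24 330.5 246.6 [449.1, 41.4]
g 26 289.3 252.0 [563.8, 76.9]
g 36 264.9 272.2 [620.2, 173.6]
g 376 328.5 289.9 [454.6, 232.8]
r 106 220.8 216.1 [798.3, -107.2]
r 17 256.0 225.2 [677.7, -59.8]
r 32 375.1 313.0 [347.5, 306.9]
```

```bash
python3 -m pendant '[[[10,15,-20,0,1],[0.5,0.5,-30,0,1],[0,0,-30,0,1],[0,0,-20,0,1],[0,0,-10,0,1],[0,0,-5,0,1],[0,0,0,0,1]]]'; python3 -m pendant '[[[0,0,-2,0,0.7],[0,0,0,0,0.7],[0,0,0,0,0.7],[0,0,0,0,0.7]]]' 60; 
```

```text
time_s: 4.53
tool_pos: [677.6, 51.2, -3.5]
tool_rot: [0.94, 0.341, 0.0, 0.0]
wrist_force: [-0.1, 0.4, 0.6]
width: 0.999
grip_force: 0.0
time_s: 5.03
tool_pos: [678.0, 51.3, -4.5]
tool_rot: [0.94, 0.341, 0.001, 0.0]
wrist_force: [-1.6, 0.7, 5.2]
width: 0.77
grip_force: 66.6
```

```bash
python3 -m pendant '[[[0,0,5,0,0.6],[0,0,15,0,0.6],[0,0,30,0,0.6],[0,0,30,0,0.6],[0,0,0,0,0.6]]]'; python3 -m pendant '[[[-25,18,0,0,0.6],[-40,28,0,0,0.6],[-40,28,0,0,0.6],[-40,28,0,0,0.6],[-40,28,0,0,0.6],[-30,22,0,0,0.6],[-10,7,0,0,0.6],[0,0,0,0,0.6]]]'; python3 - <<'E'
from h import *
snap("side","a1.png",(230,190,430,330),3.5)
E
```

```text
time_s: 5.65
tool_pos: [679.5, 51.3, 77.4]
tool_rot: [0.94, 0.341, 0.003, 0.001]
wrist_force: [1.0, -0.5, -4.8]
width: 0.77
grip_force: 68.2
time_s: 6.65
tool_pos: [452.0, 210.4, 73.9]
tool_rot: [0.94, 0.342, -0.0, 0.0]
wrist_force: [0.7, -0.7, -3.9]
width: 0.767
grip_force: 68.3
```

View pics/a1.png

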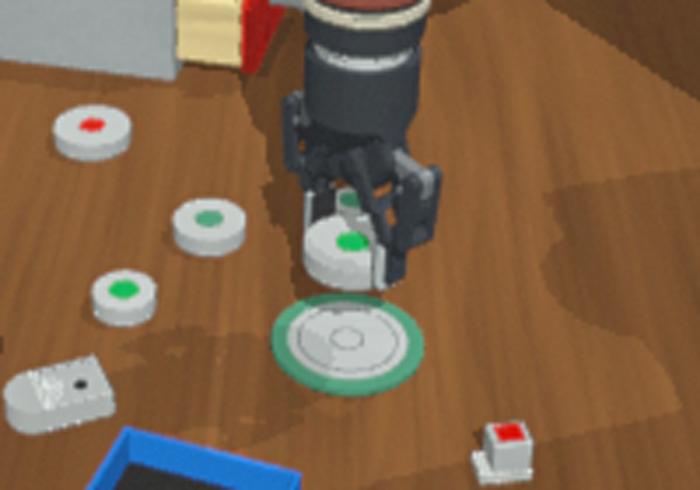

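The side view shows green68 held level above the plate: its spot is at (352,242) and the plate's inner circle at (347,338). I'll compute the offset in the hand while lowering.

```bash
python3 - <<'E'
from h import *
im=snap("side"); print([s for s in spots("side",im,94.4)]); print(arm.state()["tool_pos"])
print("plate ctr side",ray("side",230+347.5/3.5-.5,190+338.5/3.5-.5,8)," top z1",ray("top",90+262/2.55-.5,140+288/2.55-.5,8))
E
python3 -m pendant '[[[0,0,-25,0,0.6],[0,0,-20,0,0.6],[0,0,-12,0,0.6],[0,0,0,0,0.6]]]'
```

```text
[('g', 18, np.float64(329.4), np.float64(246.6), [455.2, 158.0]), ('g', 26, np.float64(289.3), np.float64(252.0), [554.6, 189.7]), ('g', 45, np.float64(329.9), np.float64(258.4), [454.2, 209.4]), ('g', 36, np.float64(264.9), np.float64(272.2), [604.8, 275.6]), ('g', 375, np.float64(328.5), np.float64(289.8), [457.5, 327.9]), ('r', 354, np.float64(306.9), np.float64(187.7), [526.7, -171.9]), ('r', 112, np.float64(220.8), np.float64(216.1), [763.2, 26.0]), ('r', 17, np.float64(255.9), np.float64(225.2), [656.0, 68.1]), ('r', 32, np.float64(375.1), np.float64(313.0), [362.2, 394.2])]
[453.41082915 209.90096724  74.17554287]
plate ctr side [453.43795834 208.40348595   8.        ]  top z1 [451.428703   211.23030463   8.        ]
time_s: 7.25
tool_pos: [452.4, 209.7, 16.6]
tool_rot: [0.94, 0.341, -0.001, 0.0]
wrist_force: [0.6, -0.4, -2.9]
width: 0.766
grip_force: 68.3
```

```bash
python3 -m pendant '[[[0,0,-7,0,0.6],[0,0,-4,0,0.6],[0,0,-2,0,0.6],[0,0,-1,0,0.6],[0,0,0,0,0.6]]]'
```

```text
time_s: 7.88
tool_pos: [452.4, 210.3, 3.5]
tool_rot: [0.94, 0.341, 0.0, 0.0]
wrist_force: [-0.3, 0.2, -1.6]
width: 0.769
grip_force: 68.7
```

```bash
python3 -m pendant '[[[0,0,-1,0,0.6],[0,0,0,0,0.6],[0,0,0,0,1],[0,0,0,0,1],[0,0,0,0,1],[0,0,20,0,1],[0,0,40,0,1],[0,0,30,0,1]]]';  python3 -m pendant '[[[16,-20,0,0,1],[34,-40,0,0,1],[34,-40,0,0,1],[20,-25,-10,0,1],[6,-7,-30,0,1],[0,0,-30,0,1],[0,0,0,0,1]]]'; python3 - <<'E'
from h import *
for c,z in (("top",16),("side",16),("side",24)):
    for s in spots(c,snap(c),z): print(c,z,*s)
E
```

```text
time_s: 8.88
tool_pos: [452.6, 210.4, 93.6]
tool_rot: [0.94, 0.341, 0.0, 0.0]
wrist_force: [0.2, 0.1, -0.5]
width: 0.999
grip_force: 0.0
time_s: 9.75
tool_pos: [560.4, 78.1, 20.4]
tool_rot: [0.94, 0.341, -0.002, -0.001]
wrist_force: [-0.4, 0.3, -0.2]
width: 0.998
grip_force: 0.0
top 16 g 36 244.9 255.3 [446.3, 43.2]
top 16 r 218 296.5 149.1 [797.9, -112.0]
top 16 r 33 278.9 185.3 [675.2, -57.8]
top 16 r 17 151.6 283.6 [350.0, 331.3]
side 16 g 24 330.5 246.6 [449.0, 41.4]
side 16 g 26 289.3 252.0 [563.8, 76.9]
side 16 g 36 264.9 272.2 [620.2, 173.6]
side 16 g 327 328.4 292.1 [454.7, 240.9]
side 16 g 45 328.9 281.6 [453.4, 200.1]
side 16 r 119 221.0 215.8 [798.0, -109.3]
side 16 r 16 255.8 225.2 [678.0, -59.4]
side 16 r 32 375.1 313.0 [347.5, 306.9]
side 24 g 25 330.6 246.6 [449.1, 53.2]
side 24 g 26 289.3 252.0 [562.9, 88.4]
side 24 g 36 264.9 272.2 [618.6, 184.0]
side 24 g 329 328.3 292.0 [455.3, 250.3]
side 24 g 45 328.9 281.6 [453.7, 210.2]
side 24 r 116 220.8 215.9 [795.0, -94.8]
side 24 r 16 255.8 225.2 [675.8, -46.4]
side 24 r 32 375.1 313.0 [349.0, 315.9]
```

```bash
python3 -m pendant '[[[2,-0.5,-12,0,1],[0,0,-8,0,1],[0,0,-3,0,1],[0,0,0,0,1]]]'; python3 -m pendant '[[[0,0,0,0,0.6],[0,0,0,0,0.5],[0,0,0,0,0.5],[0,0,0,0,0.5],[0,0,0,0,0.5]]]' 60
```

```text
time_s: 10.4
tool_pos: [564.2, 77.8, -1.0]
tool_rot: [0.94, 0.341, -0.0, -0.0]
wrist_force: [0.4, 0.7, -0.4]
width: 0.998
grip_force: 0.0
time_s: 11.02
tool_pos: [564.6, 77.8, 0.1]
tool_rot: [0.94, 0.341, 0.0, 0.0]
wrist_force: [-2.3, -0.5, 7.8]
width: 0.653
grip_force: 62.3
```

```bash
python3 -m pendant '[[[0,0,10,0,0.4],[0,0,30,0,0.4],[0,0,40,0,0.4],[-12,13,0,0,0.4],[-34,40,0,0,0.4],[-34,40,0,0,0.4],[-24,30,0,0,0.4],[-8,9.6,0,0,0.4]]]'; python3 -m pendant '[[[0,0,0,0,0.4],[0,0,0,0,0.4]]]'; python3 - <<'E'
from h import *
p=[];  
for i in range(3):
    im=snap("side"); p.append(arm.state()["tool_pos"])
z=np.mean(p,0); print(p,[s for s in spots("side",im,z[2]+16) if 200<s[3]<290 and 315<s[2]<345])
E
```

```text
time_s: 12.02
tool_pos: [449.4, 211.8, 78.5]
tool_rot: [0.939, 0.343, -0.001, -0.0]
wrist_force: [-0.5, -0.3, -4.2]
width: 0.648
grip_force: 64.8
time_s: 12.28
tool_pos: [453.0, 209.8, 79.1]
tool_rot: [0.94, 0.341, 0.0, 0.0]
wrist_force: [0.3, 0.5, -4.0]
width: 0.651
grip_force: 64.8
[array([453.09473585, 209.66355461,  79.16942184]), array([453.07516702, 209.63251677,  79.17520697]), array([453.01971879, 209.66553379,  79.1927323 ])] [('g', 19, np.float64(329.3), np.float64(246.6), [455.5, 159.5]), ('g', 36, np.float64(330.4), np.float64(257.9), [452.9, 208.3]), ('g', 45, np.float64(328.9), np.float64(281.6), [456.5, 300.2])]
```

```bash
python3 -m pendant '[[[0,0.7,-20,0,0.4],[0,0,-16,0,0.4],[0,0,-8,0,0.4],[0,0,-5,0,0.4],[0,0,-3,0,0.4],[0,0,-2,0,0.4],[0,0,0,0,0.4],[0,0,0,0,0.4]]]'
```

```text
time_s: 13.42
tool_pos: [452.6, 211.2, 25.5]
tool_rot: [0.94, 0.341, 0.0, 0.0]
wrist_force: [0.3, 0.1, -3.6]
width: 0.649
grip_force: 64.9
```

```bash
python3 -m pendant '[[[0,0,-1,0,0.4],[0,0,-0.6,0,0.4],[0,0,0,0,0.4]]]'; python3 -m pendant '[[[0,0,0,0,0.9],[0,0,0,0,0.9],[0,0,0,0,0.9],[0,0,20,0,0.9],[0,0,40,0,0.9],[0,0,20,0,0.9],[0,0,0,0,0.9]]]'; python3 -m pendant '[[[20,-4,0,0,0.9],[45,-10,0,0,0.9],[45,-10,0,0,0.9],[40,-9,0,0,0.9],[16,-3,-30,0,0.9],[0,0,-35,0,0.9],[0,0,0,0,0.9]]]'; python3 - <<'E'
from h import *
for c,z in (("top",40),("side",16),("side",40)):
    for s in spots(c,snap(c),z): print(c,z,*s)
E
```

```text
time_s: 13.8
tool_pos: [452.5, 211.1, 24.2]
tool_rot: [0.94, 0.341, 0.0, 0.0]
wrist_force: [-1.6, 0.5, 5.3]
width: 0.655
grip_force: 65.8
time_s: 14.68
tool_pos: [453.6, 211.5, 105.0]
tool_rot: [0.94, 0.341, 0.002, 0.0]
wrist_force: [0.4, 0.5, -1.2]
width: 0.899
grip_force: 0.0
time_s: 15.55
tool_pos: [615.3, 174.5, 34.8]
tool_rot: [0.94, 0.341, -0.004, -0.001]
wrist_force: [-0.6, -0.7, 0.2]
width: 0.901
grip_force: 0.0
top 40 g 18 206.9 202.0 [609.6, 168.1]
top 40 g 37 244.9 255.2 [444.6, 41.6]
top 40 r 218 296.5 149.1 [790.7, -111.3]
top 40 r 33 278.9 185.3 [669.9, -57.9]
side 16 g 24 330.5 246.6 [449.0, 41.4]
side 16 g 36 264.9 272.2 [620.2, 173.6]
side 16 g 320 328.2 292.3 [455.1, 241.9]
side 16 g 35 329.8 276.4 [451.1, 178.3]
side 16 r 113 220.9 215.9 [798.0, -108.5]
side 16 r 32 375.1 313.0 [347.4, 306.9]
side 40 g 24 330.5 246.6 [450.1, 77.1]
side 40 g 36 264.9 272.2 [615.5, 204.9]
side 40 g 320 328.2 292.3 [456.0, 270.8]
side 40 g 35 329.8 276.4 [452.1, 209.4]
side 40 r 345 306.7 188.0 [531.0, -279.5]
side 40 r 111 220.8 216.1 [787.4, -66.5]
side 40 r 32 375.1 313.0 [352.0, 333.7]
```

```bash
python3 -m pendant '[[[3.5,0,-17,0,0.9],[0,0,-10,0,0.9],[0,0,-4,0,0.9],[0,0,0,0,0.9],[0,0,0,0,0.9]]]'; python3 -m pendant '[[[0,0,0,0,0.5],[0,0,0,0,0.4],[0,0,0,0,0.4],[0,0,0,0,0.4],[0,0,0,0,0.4]]]' 60
```

```text
time_s: 16.32
tool_pos: [622.2, 175.1, 8.0]
tool_rot: [0.94, 0.341, 0.0, 0.0]
wrist_force: [1.2, -0.4, 0.7]
width: 0.9
grip_force: 0.0
time_s: 16.95
tool_pos: [622.1, 175.2, 8.6]
tool_rot: [0.94, 0.341, 0.0, 0.0]
wrist_force: [-2.4, -1.0, 6.7]
width: 0.525
grip_force: 60.0
```

```bash
python3 -m pendant '[[[0,0,0,0,0.8],[0,0,0,0,0.8],[-2.7,-0.7,-4,0,0.8],[0,0,-3,0,0.8],[0,0,0,0,0.8],[0,0,0,0,0.8]]]'; python3 -m pendant '[[[0,0,0,0,0.5],[0,0,0,0,0.4],[0,0,0,0,0.4],[0,0,0,0,0.4]]]' 60;python3 -m pendant '[[[0,0,10,0,0.3],[0,0,35,0,0.3],[0,0,50,0,0.3],[-16,4,0,0,0.3],[-44,9,0,0,0.3],[-45,10,0,0,0.3],[-40,9,0,0,0.3],[-20,4,0,0,0.3]]]';python3 -m pendant '[[[0,0,0,0,0.3],[0,0,0,0,0.3]]]'; python3 - <<'E'
from h import *
p=[];  
for i in range(3):
    im=snap("side"); p.append(arm.state()["tool_pos"])
z=np.mean(p,0); print(z,[s for s in spots("side",im,z[2]+16-1.5) if 200<s[3]<290 and 315<s[2]<345])
E
```

```text
time_s: 17.7
tool_pos: [619.2, 174.4, 0.7]
tool_rot: [0.94, 0.341, 0.0, -0.0]
wrist_force: [-0.2, -0.0, -0.1]
width: 0.8
grip_force: 0.0
time_s: 18.2
tool_pos: [619.6, 174.4, 1.4]
tool_rot: [0.94, 0.341, 0.0, 0.0]
wrist_force: [-1.5, -0.3, 4.9]
width: 0.534
grip_force: 61.0
time_s: 19.2
tool_pos: [451.8, 210.7, 96.1]
tool_rot: [0.94, 0.342, -0.001, -0.0]
wrist_force: [0.3, 0.3, -1.9]
width: 0.531
grip_force: 62.1
time_s: 19.45
tool_pos: [455.4, 210.4, 96.2]
tool_rot: [0.94, 0.341, 0.001, 0.0]
wrist_force: [0.7, -0.3, -2.8]
width: 0.533
grip_force: 62.1
[455.29834975 210.30079564  95.87491888] [('g', 18, np.float64(329.9), np.float64(246.1), [454.9, 179.8]), ('g', 36, np.float64(328.9), np.float64(252.9), [457.3, 209.4]), ('g', 35, np.float64(329.8), np.float64(276.4), [455.1, 300.6])]
```

```bash
python3 -m pendant '[[[-4.2,0.3,-18,0,0.3],[0,0,-16,0,0.3],[0,0,-9,0,0.3],[0,0,-6,0,0.3],[0,0,-3,0,0.3],[0,0,-1,0,0.3],[0,0,0,0,0.3],[0,0,0,0,0.3]]]'
```

```text
time_s: 20.6
tool_pos: [450.2, 210.8, 43.0]
tool_rot: [0.94, 0.341, 0.0, 0.0]
wrist_force: [0.4, -0.5, -1.6]
width: 0.533
grip_force: 62.1
```

```bash
python3 -m pendant '[[[1,0,0,0,0.3],[0,0,-1,0,0.3],[0,0,-1,0,0.3],[0,0,0,0,0.3],[0,0,0,0,0.3]]]'
```

```text
time_s: 21.22
tool_pos: [451.2, 210.7, 41.3]
tool_rot: [0.94, 0.341, 0.0, 0.0]
wrist_force: [-2.6, -0.9, 8.0]
width: 0.533
grip_force: 63.4
```

```bash
python3 -m pendant '[[[0,0,0,0,0.8],[0,0,0,0,0.8],[0,0,0,0,0.8],[0,0,20,0,0.8],[0,0,40,0,0.8],[0,0,0,0,0.8]]]'; python3 -m pendant '[[[0,-20,0,0,0.8],[-2,-45,0,0,0.8],[0,-45,0,0,0.8],[-1,-40,0,0,0.8],[0,-18,-30,0,0.8],[0,0,-40,0,0.8],[0,0,0,0,0.8],[0,0,0,0,0.8]]]'; python3 - <<'E'
from h import *
for c,z in (("top",56),("side",16),("side",56)):
    for s in spots(c,snap(c),z): print(c,z,*s)
print(arm.state()["tool_pos"])
E
```

```text
time_s: 21.98
tool_pos: [453.0, 211.3, 103.1]
tool_rot: [0.94, 0.341, 0.002, 0.0]
wrist_force: [0.3, -0.2, -0.7]
width: 0.802
grip_force: 0.0
time_s: 22.98
tool_pos: [448.2, 42.9, 31.3]
tool_rot: [0.94, 0.342, -0.0, -0.0]
wrist_force: [-0.3, 0.0, 0.1]
width: 0.798
grip_force: 0.0
top 56 g 194 185.8 249.9 [454.8, 223.3]
top 56 g 43 189.4 251.8 [449.4, 211.9]
top 56 r 218 296.5 149.1 [786.0, -110.9]
top 56 r 33 278.9 185.3 [666.4, -58.0]
top 56 r 20 151.6 283.9 [348.2, 321.6]
side 16 g 25 330.6 246.6 [448.7, 41.3]
side 16 g 46 330.3 271.4 [450.0, 157.1]
side 16 g 324 328.1 292.2 [455.5, 241.6]
side 16 r 114 221.0 215.8 [798.0, -108.7]
side 16 r 16 255.8 225.2 [678.0, -59.5]
side 16 r 32 375.1 313.0 [347.5, 306.9]
side 56 g 25 330.6 246.6 [450.5, 100.8]
side 56 g 46 330.3 271.4 [451.7, 210.1]
side 56 g 323 328.2 292.3 [456.6, 290.0]
side 56 r 347 306.8 187.9 [529.7, -247.7]
side 56 r 114 220.9 216.0 [780.0, -39.8]
side 56 r 17 255.9 225.2 [666.6, 5.4]
side 56 r 32 375.1 313.0 [355.0, 351.5]
[449.04630809  42.89342729  31.8815877 ]
```

```bash
python3 -m pendant '[[[-1,-0.6,-16,0,0.8],[0,0,-10,0,0.7],[0,0,-4,0,0.7],[0,0,0,0,0.7],[0,0,0,0,0.7]]]';  python3 -m pendant '[[[0,0,0,0,0.4],[0,0,0,0,0.3],[0,0,0,0,0.3],[0,0,0,0,0.3],[0,0,0,0,0.3]]]' 60
```

```text
time_s: 23.75
tool_pos: [447.3, 42.1, 1.0]
tool_rot: [0.94, 0.341, 0.0, 0.0]
wrist_force: [0.3, 0.0, 0.3]
width: 0.698
grip_force: 0.0
time_s: 24.38
tool_pos: [447.3, 42.1, 1.3]
tool_rot: [0.94, 0.341, 0.0, 0.0]
wrist_force: [-2.2, -0.4, 10.2]
width: 0.414
grip_force: 58.8
```

```bash
python3 -m pendant '[[[0,0,15,0,0.2],[0,0,45,0,0.2],[0,0,50,0,0.2],[1,18,0,0,0.2],[1,45,0,0,0.2],[1,45,0,0,0.2],[1,40,0,0,0.2],[0,20,0,0,0.2]]]';python3 -m pendant '[[[0,0,0,0,0.2],[0,0,0,0,0.2],[0,0,0,0,0.2]]]'; python3 - <<'E'
from h import *
p=[];  
for i in range(3):
    im=snap("side"); p.append(arm.state()["tool_pos"])
z=np.mean(p,0); print(z,[s for s in spots("side",im,z[2]+16-1.0) if 200<s[3]<290 and 315<s[2]<345])
E
```

```text
time_s: 25.38
tool_pos: [450.7, 211.9, 110.7]
tool_rot: [0.94, 0.342, 0.0, -0.0]
wrist_force: [0.4, -0.4, -1.4]
width: 0.414
grip_force: 60.5
time_s: 25.75
tool_pos: [451.0, 209.2, 110.7]
tool_rot: [0.94, 0.341, -0.0, 0.0]
wrist_force: [-0.1, 0.2, -2.0]
width: 0.415
grip_force: 60.5
[451.080765   209.39384015 110.7509938 ] [('g', 24, np.float64(330.0), np.float64(247.8), [455.1, 210.1]), ('g', 46, np.float64(330.3), np.float64(271.4), [454.8, 302.5])]
```

```bash
python3 -m pendant '[[[-1,0.6,-18,0,0.2],[0,0,-14,0,0.2],[0,0,-8,0,0.2],[0,0,-6,0,0.2],[0,0,-4,0,0.2],[0,0,-2,0,0.2],[0,0,0,0,0.2],[0,0,0,0,0.2]]]'; python3 - <<'E'
from h import *
im=snap("side","b1.png",(290,225,370,295),8)
z=arm.state()["tool_pos"]; print(z,[s for s in spots("side",im,z[2]+16-1.0) if 200<s[3]<290 and 315<s[2]<345])
E
```

```text
time_s: 26.9
tool_pos: [450.2, 210.8, 58.9]
tool_rot: [0.94, 0.341, 0.0, 0.0]
wrist_force: [0.0, 0.6, -1.7]
width: 0.415
grip_force: 60.5
[450.15000627 210.74806752  58.91662477] [('g', 26, np.float64(329.7), np.float64(265.8), [453.7, 211.5])]
```

View pics/b1.png

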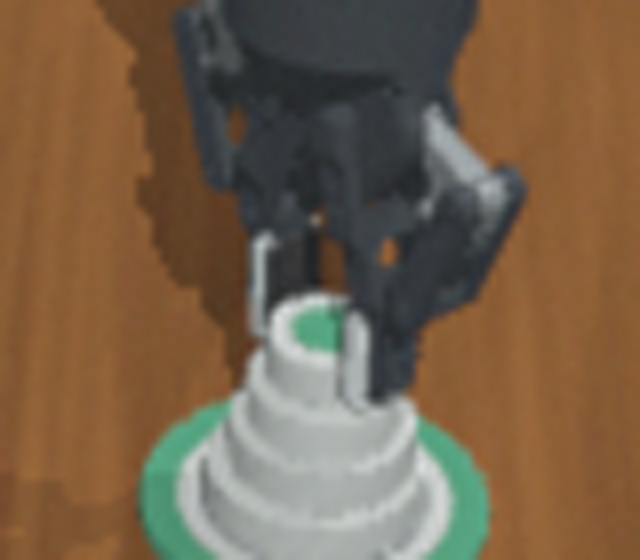

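The picture shows green68, 58 and 48 concentric, with green38 just above them and about 1 mm too far right. A finger hides part of its spot. I'll shift it and set it down.

```bash
python3 -m pendant '[[[1.2,-0.3,0,0,0.2],[0,0,-1,0,0.2],[0,0,-1,0,0.2],[0,0,0,0,0.2],[0,0,0,0,0.2]]]'; python3 -m pendant '[[[0,0,0,0,0.65],[0,0,0,0,0.65],[0,0,0,0,0.65],[0,0,20,0,0.65],[0,0,40,0,0.65],[0,0,0,0,0.65]]]'; python3 -m pendant '[[[-20,20,0,0.1,0.6],[-40,45,0,0.1,0.6],[-30,35,0,0.1,0.6],[0,0,0,0,0.6],[0,0,0,0,0.6]]]'; python3 - <<'E'
from h import *
for c,z in (("top",72),("side",72),("top",32),("side",32)):
    im=snap(c,f"c_{c}{z}.png",(290,225,410,325) if c=="side" else (130,210,250,310),6.6)
    for s in spots(c,im,z): print(c,z,*s)
    print([(round(d["p"],2),np.round(world("",c,d["position"])).tolist()) for d in arm.boxes_of("angleprobe",c)[:2]])
E
```

```text
time_s: 27.58
tool_pos: [451.4, 210.4, 57.4]
tool_rot: [0.94, 0.341, 0.0, 0.0]
wrist_force: [-2.6, -0.7, 9.0]
width: 0.416
grip_force: 61.7
time_s: 28.32
tool_pos: [453.1, 211.0, 119.1]
tool_rot: [0.94, 0.341, 0.002, 0.0]
wrist_force: [-0.0, -0.6, -0.6]
width: 0.653
grip_force: 0.0
time_s: 28.95
tool_pos: [361.2, 310.2, 116.3]
tool_rot: [0.878, 0.478, -0.0, 0.0]
wrist_force: [0.9, -0.5, 0.3]
width: 0.6
grip_force: 0.0
top 72 g 307 192.4 252.5 [446.1, 199.7]
top 72 g 38 188.5 251.0 [450.3, 212.0]
top 72 r 219 296.5 149.1 [781.3, -110.6]
top 72 r 33 278.9 185.3 [662.8, -58.1]
top 72 r 18 151.7 284.1 [347.4, 317.2]
[(0.71, [448.0, 205.0, 16.0]), (0.38, [348.0, 325.0, 32.0])]
side 72 g 37 330.0 266.1 [453.0, 210.1]
side 72 g 322 328.2 292.2 [457.2, 309.1]
side 72 r 335 306.8 187.9 [528.5, -215.6]
side 72 r 110 220.9 215.9 [773.0, -13.2]
side 72 r 16 255.8 225.2 [662.4, 31.9]
side 72 r 30 375.1 313.1 [358.1, 369.4]
[(0.69, [357.0, 337.0, 24.0])]
top 32 g 306 192.4 252.5 [449.3, 206.5]
top 32 g 38 188.5 251.0 [453.6, 219.1]
top 32 r 218 296.5 149.1 [793.1, -111.6]
top 32 r 33 278.9 185.3 [671.7, -57.9]
top 32 r 18 151.7 284.1 [348.1, 327.0]
[(0.61, [347.0, 324.0, 34.0]), (0.31, [413.0, -513.0, 3.0])]
side 32 g 37 330.0 266.1 [451.3, 155.9]
side 32 g 323 328.2 292.2 [455.8, 260.9]
side 32 r 338 306.8 187.9 [531.6, -296.2]
side 32 r 116 220.8 215.8 [791.3, -81.8]
side 32 r 16 255.8 225.2 [673.6, -33.3]
side 32 r 30 375.1 313.1 [350.6, 324.8]
[(0.56, [356.0, 337.0, 27.0])]
```

View pics/c_side72.png

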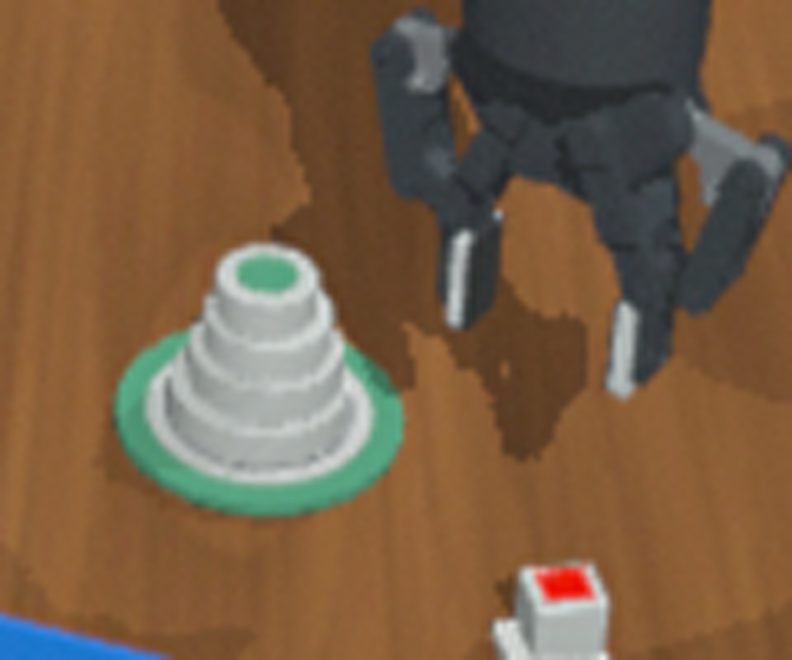

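View pics/c_top72.png

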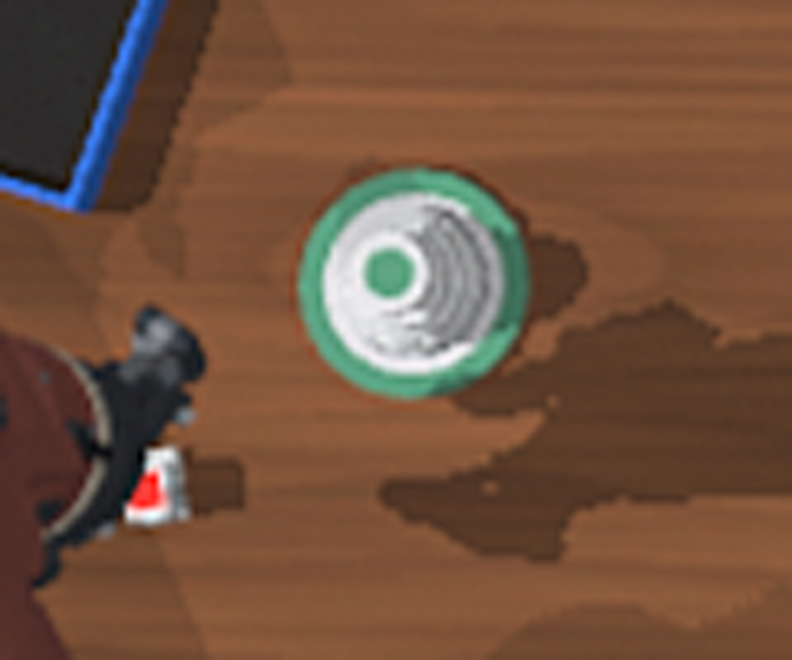

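The stack stands straight and centred: the tiers are concentric around (268,270) in the side view and (390,272) in the top view. For the probe's orientation I'll combine a fresh side crop with the first top picture.

```bash
python3 - <<'E'
from h import *
im=snap("side")
a=cv2.resize(im[298:338,355:395,::-1],(390,390),interpolation=2)
t=cv2.imread("pics/top0.png")[370:426,187:243]; t=cv2.resize(t,(390,390),interpolation=2)
cv2.imwrite("pics/d.png",np.hstack([a,t]))
E
```

View pics/d.png

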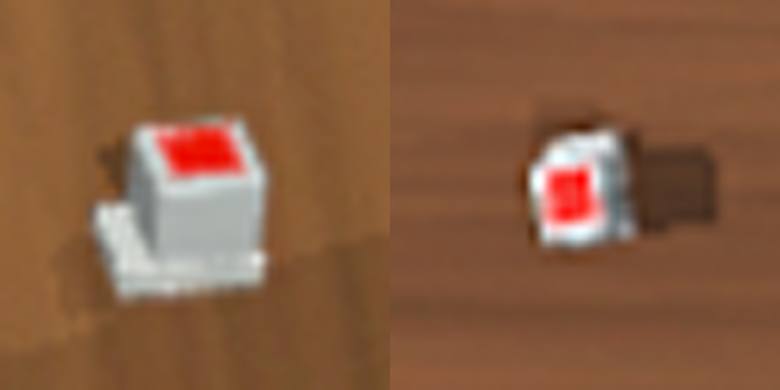

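```bash
python3 - <<'E'
from h import *
f=lambda u,v,z: ray("side",355+u/9.75-.5,298+v/9.75-.5,z)[:2]
c=[f(*p,32) for p in ((135,125),(240,120),(265,170),(160,185))]
for i in range(4):
    d=c[(i+1)%4]-c[i]; print(np.round(c[i],1),np.round(d,1),np.linalg.norm(d).round(1),np.degrees(np.arctan2(d[1],d[0])).round())
print(np.mean(c,0))
d=f(265,283,0)-f(120,295,0); print(f(120,295,0),d,np.linalg.norm(d),np.degrees(np.arctan2(d[1],d[0])))
d=f(95,207,8)-f(120,270,8); print(d,np.linalg.norm(d),np.degrees(np.arctan2(d[1],d[0])))
E
```

```text
[365. 317.] [-24.4  -3.6] 24.7 -172.0
[340.5 313.3] [-4.1 16.5] 17.0 104.0
[336.4 329.8] [24.4  6.9] 25.3 16.0
[360.8 336.7] [  4.2 -19.7] 20.1 -78.0
[350.6830384  324.18956426]
[367.44989586 339.15799028] [-33.80713498  -6.58499656] 34.44248183788715 -168.97786491236837
[  4.3196014  -20.40092246] 20.853215425387862 -78.04501225617935
```

```bash
python3 -m pendant '[[[-6,8,0,0.15,0.65],[-6,7,0,0.15,0.65],[0,0,0,0.16,0.65],[0,0,-10,0.16,0.65],[0,0,-20,0.15,0.65],[0,0,-30,0,0.65],[0,0,0,0,0.65],[0,0,0,0,0.65]]]'; python3 - <<'E'
from h import *
im=snap("side"); a=cv2.resize(im[270:350,335:415,::-1],(560,560),interpolation=2)
cv2.imwrite("pics/e.png",a)
E
```

```text
time_s: 30.4
tool_pos: [349.6, 325.6, 57.5]
tool_rot: [0.635, 0.773, 0.0, 0.0]
wrist_force: [1.3, 0.0, 1.0]
width: 0.648
grip_force: 0.0
```

View pics/e.png

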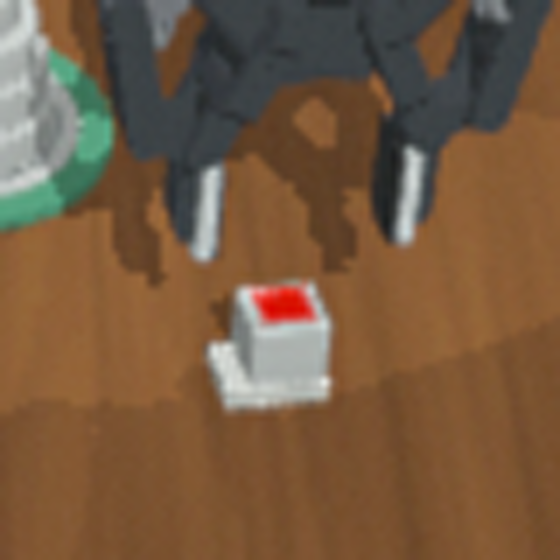

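The fingers straddle the probe, whose red top is at (284,303) in the crop, and the 51 mm gap leaves a margin on both sides. I'll descend and grip.

```bash
python3 -m pendant '[[[0,0,-18,0,0.65],[0,0,-15,0,0.65],[0,0,-8,0,0.65],[0,0,-4,0,0.65],[0,0,0,0,0.65],[0,0,0,0,0.65]]]'; python3 -m pendant '[[[0,0,0,0,0.4],[0,0,0,0,0.2],[0,0,0,0,0.15],[0,0,0,0,0.15],[0,0,0,0,0.15]]]' 40
```

```text
time_s: 31.2
tool_pos: [349.5, 325.6, 12.2]
tool_rot: [0.635, 0.773, 0.0, 0.0]
wrist_force: [-0.5, -0.7, 0.3]
width: 0.65
grip_force: 0.0
time_s: 31.82
tool_pos: [349.3, 325.5, 12.1]
tool_rot: [0.635, 0.773, 0.0, 0.0]
wrist_force: [0.1, -1.0, 4.7]
width: 0.293
grip_force: 39.8
```

```bash
python3 -m pendant '[[[0,0,15,0,0.1],[0,0,40,0,0.1],[0,0,40,0,0.1],[25,11,0,0,0.1],[45,19,0,0,0.1],[45,18,0,0,0.1],[45,18,0,0,0.1],[36,15,0,0,0.1]]]'; python3 -m pendant '[[[10,4,0,0,0.1],[0,0,0,0,0.1],[0,0,-20,0,0.1],[0,0,-30,0,0.1],[0,0,0,0,0.1],[0,0,0,0,0.1]]]';python3 - <<'E'
from h import *
im=snap("side"); a=cv2.resize(im[260:390,230:360,::-1],(560,560),interpolation=2)
cv2.imwrite("pics/f.png",a)
E
```

```text
time_s: 32.83
tool_pos: [546.7, 406.8, 106.3]
tool_rot: [0.635, 0.773, -0.0, 0.0]
wrist_force: [-0.5, -1.4, -0.5]
width: 0.296
grip_force: 39.6
time_s: 33.58
tool_pos: [555.2, 410.5, 57.8]
tool_rot: [0.634, 0.773, 0.0, 0.0]
wrist_force: [-0.4, -0.1, 0.5]
width: 0.295
grip_force: 39.6
```

View pics/f.png

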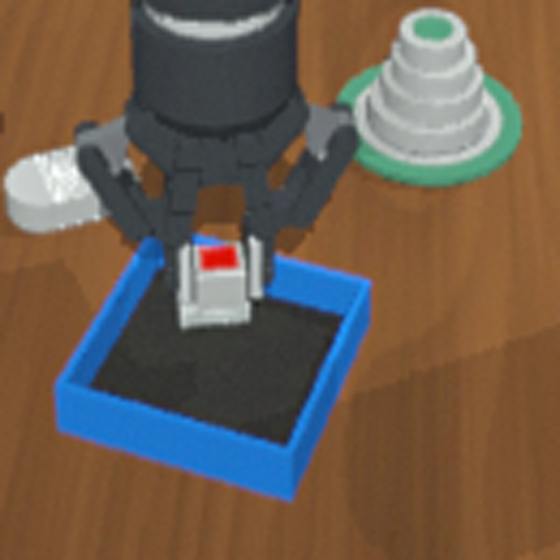

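The probe is held upright over the tray, at (218,285) in the crop. I'll lower and release it.

```bash
python3 -m pendant '[[[0,0,-18,0,0.1],[0,0,-12,0,0.1],[0,0,-5,0,0.1],[0,0,-3,0,0.1],[0,0,0,0,0.1],[0,0,0,0,0.1]]]'
```

```text
time_s: 34.38
tool_pos: [555.4, 410.5, 19.0]
tool_rot: [0.635, 0.773, 0.0, 0.0]
wrist_force: [0.7, 0.0, -1.2]
width: 0.294
grip_force: 39.6
```

```bash
python3 -m pendant '[[[0,0,-1,0,0.1],[0,0,0,0,0.1],[0,0,0,0,0.6],[0,0,0,0,0.6],[0,0,0,0,0.6],[0,0,30,0,0.6],[0,0,50,0,0.6],[0,0,50,0,0.6]]]'; python3 -m pendant '[[[0,-25,20,-0.05,0.5],[-6,-50,20,-0.1,0.5],[-6,-50,0,-0.1,0.4],[-6,-50,0,-0.09,0.4],[-6,-50,0,0,0.4],[-6,-50,0,0,0.4],[-6,-50,0,0,0.4],[-6,-50,0,0,0.4]]]'; python3 -m pendant '[[[-6,-50,0,0,0.4],[-6,-50,0,0,0.4],[-6,-50,0,0,0.4],[-6,-50,0,0,0.4],[-6,-50,0,0,0.4],[0,-45,-20,0,0.4],[0,-4,-50,0,0.4],[0,0,0,0,0.4]]]'; python3 - <<'E'
from h import *
im=snap("side");t=snap("top")
a=cv2.resize(im[130:230,240:340,::-1],(390,390),interpolation=2)
b=cv2.resize(t[170:270,290:390,::-1],(390,390),interpolation=2)
cv2.imwrite("pics/g.png",np.hstack([a,b]))
E
```

```text
time_s: 35.38
tool_pos: [554.9, 410.2, 148.9]
tool_rot: [0.635, 0.773, -0.0, -0.0]
wrist_force: [-0.1, 0.8, 0.1]
width: 0.602
grip_force: 0.0
time_s: 36.38
tool_pos: [512.9, 33.9, 187.9]
tool_rot: [0.756, 0.654, 0.0, 0.0]
wrist_force: [0.7, 0.2, 0.0]
width: 0.396
grip_force: 0.0
time_s: 37.38
tool_pos: [480.7, -262.5, 114.9]
tool_rot: [0.757, 0.654, -0.001, -0.003]
wrist_force: [-1.0, 0.5, 0.5]
width: 0.396
grip_force: 0.0
```

View pics/g.png

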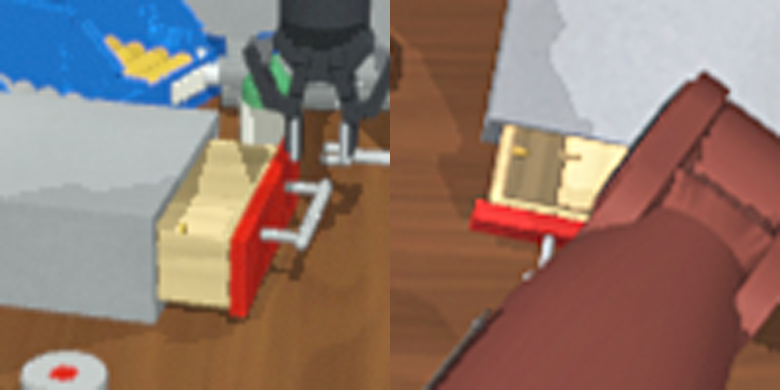

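```bash
python3 - <<'E'
from h import *
f=lambda u,v,z: np.round(ray("side",240+u/3.9-.5,130+v/3.9-.5,z),1)
print(f(303,243,62),f(325,183,62),f(314,213,62)); s=arm.state()["tool_pos"];print(s)
g=lambda X:[(a+.5-b)*3.9 for a,b in zip(pix("side",X),(240,130))]
print(g(s),g([482.5,-263.7,62]))
E
```

```text
[ 493.9 -209.3   62. ] [ 476.8 -330.5   62. ] [ 485.6 -267.8   62. ]
[ 483.25853129 -263.23530297  118.57691738]
[np.float64(318.67490031592996), np.float64(155.8350216912706)] [np.float64(317.5283960876364), np.float64(215.17133369854028)]
```

The side view shows the fingers (295 and 348) either side of the handle bar, whose middle is at (314,213). I'll go down onto it and grip.

```bash
python3 -m pendant '[[[0,0,-25,0,0.4],[0,0,-25,0,0.4],[0,0,-15,0,0.4],[0,0,-8,0,0.4],[0,0,0,0,0.4],[0,0,0,0,0.4]]]'; python3 -m pendant '[[[0,0,0,0,0.2],[0,0,0,0,0],[0,0,0,0,0],[0,0,0,0,0]]]' 40
```

```text
time_s: 38.22
tool_pos: [484.1, -264.0, 45.8]
tool_rot: [0.756, 0.655, 0.0, 0.001]
wrist_force: [0.1, -0.2, 2.0]
width: 0.401
grip_force: 1.1
time_s: 38.72
tool_pos: [483.5, -263.8, 45.1]
tool_rot: [0.756, 0.654, 0.0, 0.0]
wrist_force: [0.3, 1.3, 4.5]
width: 0.112
grip_force: 38.9
```

```bash
python3 -m pendant '[[[-10,1.5,0,0,0],[-15,2.2,0,0,0],[-15,2.2,0,0,0],[-15,2.2,0,0,0],[-15,2.2,0,0,0],[-10,1.5,0,0,0],[-5,0.8,0,0,0],[0,0,0,0,0]]]';python3 - <<'E'
from h import *
print(arm.state()["tool_pos"],arm.state()["wrist_force"])
E
python3 -m pendant '[[[-6,0.9,0,0,0],[-6,0.9,0,0,0],[0,0,0,0,0],[0,0,0,0,0]]]'
```

```text
time_s: 39.72
tool_pos: [397.5, -248.9, 45.0]
tool_rot: [0.756, 0.655, 0.001, -0.001]
wrist_force: [1.3, 9.5, 14.0]
width: 0.108
grip_force: 40.5
[ 397.4542958  -248.9252791    45.03014131] [ 1.34262155  9.4909095  13.9615268 ]
time_s: 40.22
tool_pos: [385.6, -246.9, 45.0]
tool_rot: [0.756, 0.655, 0.001, -0.001]
wrist_force: [1.0, 10.6, 16.0]
width: 0.11
grip_force: 40.6
```

```bash
python3 -m pendant '[[[-5,1.5,0,0,0],[-5,1.2,0,0,0],[0,0,0,0,0]]]'; python3 -m pendant '[[[-5,1,0,0,0],[-5,1,0,0,0],[0,0,0,0,0]]]'
```

```text
time_s: 40.6
tool_pos: [383.7, -246.7, 45.4]
tool_rot: [0.755, 0.655, 0.007, 0.005]
wrist_force: [36.8, 7.9, -21.5]
width: 0.109
grip_force: 39.0
time_s: 40.98
tool_pos: [383.2, -247.8, 47.2]
tool_rot: [0.754, 0.656, 0.012, 0.012]
wrist_force: [74.2, 7.4, -41.4]
width: 0.109
grip_force: 40.4
```

```bash
python3 -m pendant '[[[10,-2,0,0,0],[8,-1,0,0,0],[0,0,0,0,0.4],[0,0,0,0,0.4],[0,0,0,0,0.4]]]'; python3 -m pendant '[[[0,0,20,0,0.4],[0,0,45,0,0.4],[0,0,45,0,0.6],[30,19,10,0,0.8],[45,29,0,0,1],[45,29,0,0,1],[45,29,0,0,1],[45,29,0,0,1]]]'; python3 -m pendant '[[[45,29,0,0,1],[30,20,-10,0,1],[6,5,-40,0,1],[0,0,-30,0,1],[0,0,0,0,1]]]'; python3 - <<'E'
from h import *
for c,z in (("top",16),("side",16)):
    im=snap(c)
    for s in spots(c,im,z): print(c,z,*s)
b=cv2.resize(im[130:280,200:360,::-1],(640,600),interpolation=2); cv2.imwrite("pics/i.png",b)
print(arm.state()["tool_pos"])
E
```

```text
time_s: 41.6
tool_pos: [383.6, -247.3, 44.5]
tool_rot: [0.756, 0.654, -0.0, -0.0]
wrist_force: [-1.0, 0.2, 1.7]
width: 0.398
grip_force: 1.2
time_s: 42.6
tool_pos: [595.1, -111.5, 164.3]
tool_rot: [0.756, 0.654, -0.0, -0.0]
wrist_force: [0.8, -1.8, 1.1]
width: 1.004
grip_force: 0.0
time_s: 43.22
tool_pos: [672.8, -58.2, 81.7]
tool_rot: [0.756, 0.654, -0.002, -0.002]
wrist_force: [0.0, -0.3, 0.7]
width: 0.999
grip_force: 0.0
top 16 g 107 196.2 240.3 [489.7, 199.5]
top 16 r 72 305.8 150.8 [793.0, -142.6]
top 16 r 18 128.7 217.2 [557.6, 418.7]
side 16 g 37 330.0 266.1 [450.5, 134.2]
side 16 g 325 328.2 292.3 [455.2, 241.9]
side 16 r 116 220.7 216.1 [798.5, -107.2]
side 16 r 16 255.8 225.2 [678.0, -59.5]
side 16 r 38 280.6 333.3 [558.4, 387.8]
[675.25357187 -58.81919993  85.33745373]
```

View pics/i.png

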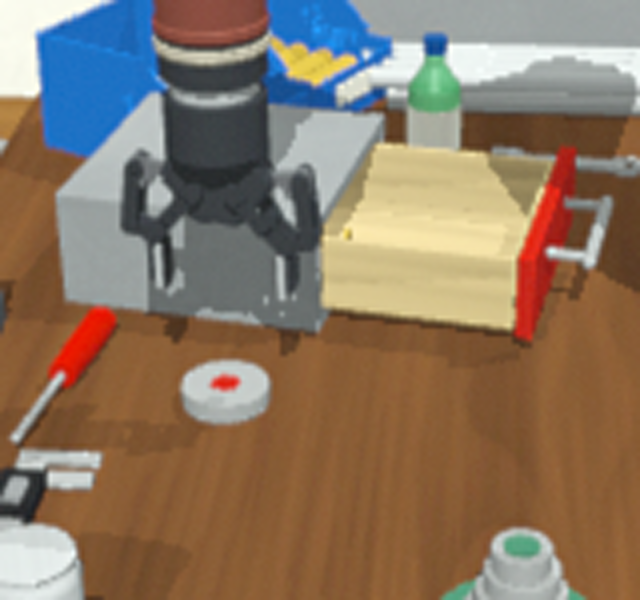

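The drawer is fully out and red68 is at (226,385), directly under the open gripper. I'll descend and grip.

```bash
python3 -m pendant '[[[1,0,-30,0,1],[0,0,-30,0,1],[0,0,-18,0,1],[0,0,-8,0,1],[0,0,-3,0,1],[0,0,0,0,1],[0,0,0,0,1]]]'; python3 -m pendant '[[[0,0,0,0,0.7],[0,0,0,0,0.6],[0,0,0,0,0.6],[0,0,0,0,0.6]]]' 60; python3 -m pendant '[[[0,0,10,0,0.6],[0,0,40,0,0.6],[0,0,50,0,0.6],[0,0,50,0,0.6],[0,0,0,0,0.6]]]'
```

```text
time_s: 44.2
tool_pos: [676.8, -58.6, -3.5]
tool_rot: [0.756, 0.654, 0.0, 0.001]
wrist_force: [0.1, -0.5, -0.9]
width: 1.001
grip_force: 0.0
time_s: 44.7
tool_pos: [676.8, -58.6, -3.1]
tool_rot: [0.756, 0.654, 0.0, 0.001]
wrist_force: [-0.1, 0.3, 7.4]
width: 0.769
grip_force: 66.1
time_s: 45.32
tool_pos: [678.7, -59.0, 150.5]
tool_rot: [0.756, 0.654, 0.002, 0.003]
wrist_force: [0.6, -0.4, -5.2]
width: 0.766
grip_force: 69.5
```

```bash
python3 -m pendant '[[[-15,-18,0,0,0.6],[-34,-42,0,0,0.6],[-34,-42,0,0,0.6],[-34,-42,0,0,0.6],[-34,-42,0,0,0.6],[-18,-21,0,0,0.6],[0,0,0,0,0.6],[0,0,0,0,0.6]]]'; python3 -m pendant '[[[0,0,-30,0,0.6],[0,0,-30,0,0.6],[0,0,-20,0,0.6],[0,0,0,0,0.6],[0,0,0,0,0.6]]]'; python3 - <<'E'
from h import *
im=snap("side"); b=cv2.resize(im[130:230,240:360,::-1],(720,600),interpolation=2); cv2.imwrite("pics/j.png",b)
E
```

```text
time_s: 46.32
tool_pos: [507.0, -264.8, 144.9]
tool_rot: [0.756, 0.654, -0.0, -0.001]
wrist_force: [0.7, 0.4, -4.7]
width: 0.767
grip_force: 69.2
time_s: 46.95
tool_pos: [508.0, -265.2, 66.3]
tool_rot: [0.756, 0.655, 0.0, 0.0]
wrist_force: [0.5, 0.7, -4.6]
width: 0.764
grip_force: 69.0
```

View pics/j.png

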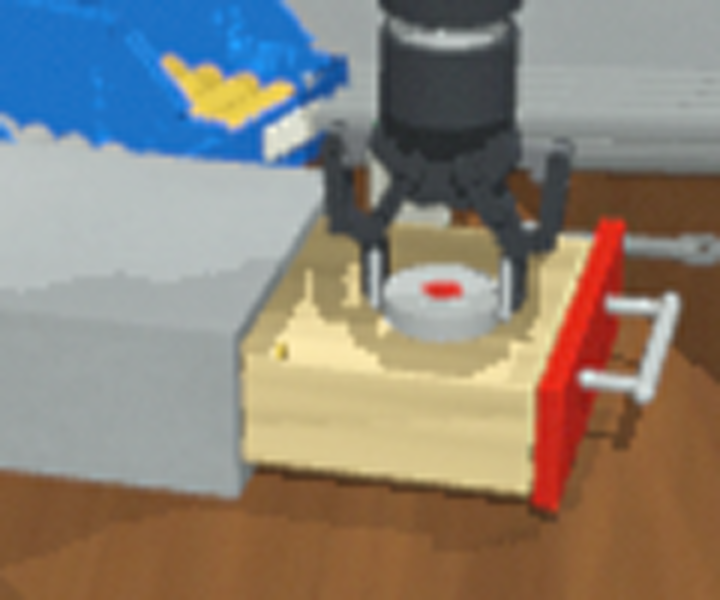

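The blank is over the middle of the open drawer at (443,300), with room on both sides. I'll lower it.

```bash
python3 -m pendant '[[[0,0,-20,0,0.6],[0,0,-14,0,0.6],[0,0,-6,0,0.6],[0,0,-4,0,0.6],[0,0,-2,0,0.6],[0,0,0,0,0.6]]]'
```

```text
time_s: 47.75
tool_pos: [507.5, -265.7, 20.0]
tool_rot: [0.756, 0.654, 0.0, 0.0]
wrist_force: [1.2, -0.8, -4.8]
width: 0.765
grip_force: 69.4
```

```bash
python3 -m pendant '[[[0,0,-1,0,0.6],[0,0,-1,0,0.6],[0,0,0,0,0.6]]]'; python3 -m pendant '[[[0,0,0,0,1],[0,0,0,0,1],[0,0,0,0,1],[0,0,25,0,1],[0,0,50,0,1],[0,0,55,0,0.7],[0,0,0,0,0.4]]]'; python3 -m pendant '[[[-15,2,0,0,0.4],[-35,5,0,0,0.4],[-35,5,0,0,0.4],[-25,4,0,0,0.4],[-13,2,0,0,0.4],[0,0,-30,0,0.4],[0,0,0,0,0.4],[0,0,0,0,0.4]]]'; python3 - <<'E'
from h import *
im=snap("side"); print([s for s in spots("side",im,38)])
E
```

```text
time_s: 48.12
tool_pos: [507.9, -265.8, 18.9]
tool_rot: [0.756, 0.654, 0.0, 0.001]
wrist_force: [-0.2, 1.6, 7.4]
width: 0.77
grip_force: 70.8
time_s: 49.0
tool_pos: [509.6, -267.3, 152.3]
tool_rot: [0.756, 0.654, 0.001, 0.004]
wrist_force: [0.8, 0.8, -0.5]
width: 0.606
grip_force: 0.0
time_s: 50.0
tool_pos: [384.6, -247.7, 118.1]
tool_rot: [0.756, 0.654, -0.0, 0.0]
wrist_force: [0.2, 0.5, 0.3]
width: 0.397
grip_force: 0.0
[('g', 39, np.float64(330.0), np.float64(266.1), [451.4, 163.8]), ('g', 324, np.float64(328.3), np.float64(292.3), [455.8, 268.4]), ('r', 285, np.float64(336.5), np.float64(191.8), [428.7, -261.2]), ('r', 113, np.float64(220.8), np.float64(216.0), [788.4, -70.1]), ('r', 38, np.float64(280.6), np.float64(333.3), [556.0, 409.8])]
```

```bash
python3 - <<'E'
from h import *
im=snap("side"); b=cv2.resize(im[130:230,240:360,::-1],(480,400),interpolation=2); cv2.imwrite("pics/k.png",b)
E
```

```text
(no output)
```

View pics/k.png

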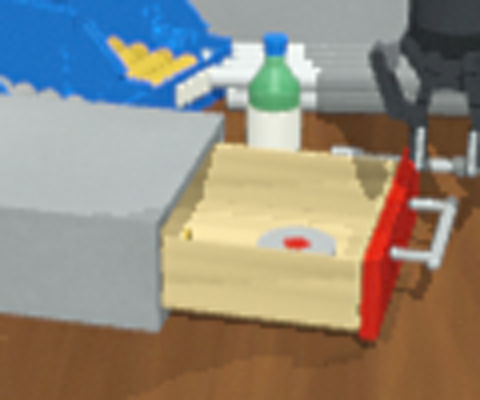

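```bash
python3 -m pendant '[[[0,0,-25,0,0.4],[0,0,-25,0,0.4],[0,0,-15,0,0.4],[0,0,-8,0,0.4],[0,0,0,0,0.4],[0,0,0,0,0.4]]]'; python3 -m pendant '[[[0,0,0,0,0.2],[0,0,0,0,0],[0,0,0,0,0],[0,0,0,0,0]]]' 40
```

```text
time_s: 50.85
tool_pos: [386.1, -248.4, 46.3]
tool_rot: [0.756, 0.655, 0.001, 0.002]
wrist_force: [1.8, 1.9, 8.7]
width: 0.403
grip_force: 3.6
time_s: 51.35
tool_pos: [384.8, -248.0, 45.4]
tool_rot: [0.756, 0.654, 0.0, 0.001]
wrist_force: [0.8, 1.4, 8.4]
width: 0.11
grip_force: 39.0
```

Red68 lies flat in the drawer, with its spot at (297,243), and the handle is gripped. I'll push the drawer shut.

```bash
python3 -m pendant '[[[8,-1.2,0,0,0],[14,-2.1,0,0,0],[20,-3,0,0,0],[22,-3.3,0,0,0],[22,-3.3,0,0,0],[22,-3.3,0,0,0],[20,-3,0,0,0],[12,-1.8,0,0,0]]]'; python3 -m pendant '[[[8,-1.2,0,0,0],[6,-0.9,0,0,0],[3,-0.5,0,0,0],[0,0,0,0,0],[0,0,0,0,0]]]'
```

```text
time_s: 52.35
tool_pos: [525.3, -272.2, 45.5]
tool_rot: [0.757, 0.654, -0.002, 0.003]
wrist_force: [-4.0, -13.8, 2.3]
width: 0.111
grip_force: 39.7
time_s: 52.98
tool_pos: [541.8, -275.1, 45.6]
tool_rot: [0.757, 0.653, -0.002, 0.003]
wrist_force: [-0.3, -14.7, -0.2]
width: 0.109
grip_force: 39.4
```

```bash
python3 -m pendant '[[[4,-1.2,0,0,0],[3,-1,0,0,0],[3,-1,0,0,0],[0,0,0,0,0]]]'; python3 -m pendant '[[[3,-0.6,0,0,0],[3,-0.5,0,0,0],[0,0,0,0,0]]]'
```

```text
time_s: 53.48
tool_pos: [547.0, -276.0, 45.4]
tool_rot: [0.757, 0.653, -0.004, -0.001]
wrist_force: [-20.4, -7.0, 19.0]
width: 0.108
grip_force: 41.4
time_s: 53.85
tool_pos: [547.0, -275.9, 45.1]
tool_rot: [0.757, 0.653, -0.008, -0.006]
wrist_force: [-44.6, -3.8, 37.1]
width: 0.113
grip_force: 44.1
```

```bash
python3 -m pendant '[[[-4,0.5,0,0,0],[-3,0.5,0,0,0],[0,0,0,0,0]]]'; python3 -m pendant '[[[0,0,0,0,0.35],[0,0,0,0,0.35],[0,0,0,0,0.35],[0,0,20,0,0.35],[0,0,45,0,0.35],[0,0,45,0,0.35],[-20,-10,30,0,0.35],[-40,-20,0,0,0.35]]]'; python3 -m pendant '[[[-45,-30,0,0,0.35],[-45,-30,0,0,0.35],[-45,-30,0,0,0.35],[-45,-30,0,0,0.35],[0,0,0,0,0.35],[0,0,0,0,0.35]]]'; python3 - <<'E'
from h import *
im=snap("side"); t=snap("top")
print(spots("side",im,72)[:2])
a=cv2.resize(im[110:390,160:440,::-1],(400,400),interpolation=2);b=cv2.resize(t[120:320,90:390,::-1],(600,400),interpolation=2)[:,:400]
cv2.imwrite("pics/l.png",np.hstack([a,b]))
E
```

```text
time_s: 54.22
tool_pos: [546.9, -275.9, 45.3]
tool_rot: [0.757, 0.653, -0.003, -0.001]
wrist_force: [-16.4, -5.6, 13.9]
width: 0.112
grip_force: 41.3
time_s: 55.22
tool_pos: [491.9, -305.2, 187.3]
tool_rot: [0.755, 0.655, 0.001, 0.003]
wrist_force: [-0.3, -0.7, -0.2]
width: 0.352
grip_force: 0.0
time_s: 55.98
tool_pos: [310.4, -424.3, 184.7]
tool_rot: [0.756, 0.654, 0.0, -0.0]
wrist_force: [0.5, 0.2, -0.4]
width: 0.349
grip_force: 0.0
[('g', 39, np.float64(330.0), np.float64(266.1), [452.9, 209.9]), ('g', 324, np.float64(328.3), np.float64(292.3), [457.1, 309.2])]
```

View pics/l.png

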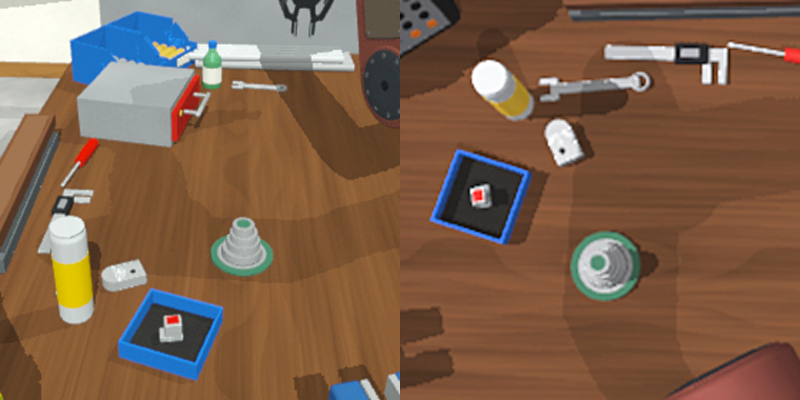

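The final view shows the stack upright on the plate, the probe upright in the tray at (172,328), the drawer flush shut at (185,110), and the bystanders unmoved. I'll hand it in.

```bash
python3 -c "
from rig import arm
print(arm.sign_off())"
```

```text
the job is handed in; nothing more can be done
None
```

The job is handed in: all four green blanks are stacked widest-first on the plate, the angle probe stands upright in the blue tray, and the one red blank is in the shut drawer. No verdict was returned.

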